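# Dock the phone and hold the two start keys

## Robot

A 6-joint arm with a two-finger parallel gripper is mounted at the origin on a cart in front of the work surface, level with it; the furniture and walls round the work are solid. World frame = base frame: x ahead of the robot, y to its left, z up, the work surface at z = 0. Lengths are in m, angles in rad, forces in N, time in s.
With the tool pointing down it reaches from about 0.3 to 0.775 m from the base axis. Payload 14.6 kg.
Tool frame: the origin (TCP) lies on the mounting face of the last link; the fingertips stand 199 mm ahead of it and the grasp point (between the pads) lies 180 mm ahead of it; z points along the fingers, y is the line along which they close (so a half turn about z gives the same grasp; the last joint's range is limited). The gripper opens to 94 mm and grips with 3 to 60 N. Pads are 16 mm wide; open, the fingers measure 119 mm over their backs; the gripper's body (75 mm by 177 mm) begins 78 mm behind the grasp point.
Start: joints at [1.249, 0.3, 1.521, -0, 1.321, -0.067], TCP at [0.139, 0.532, 0.405] pointing down, gripper open.
Joint ranges: [-3.03, 3.03], [-0.79, 2.21], [0.23, 2.52], [-1.04, 4.18], [0, 3.07], [-2.55, 2.55]. Speed limits (rad/s): [2.22, 2.22, 2.57, 3.14, 3.14, 3.14].

## Interface

Orientations are given as a rotation vector (axis times angle).
In Python, from workcell import robot, viewer, ticket gives the robot as it stands.
- The arm moves only by the tool apply_moves, never from a script. Its argument "increments" is one flat list of numbers, 4 for each row, row after row: the shift along the world's x, y, z in m, then the turn about the world's z in degrees. In form: [x, y, z, yaw, x, y, z, yaw, ...]. A call has 1 to 12 rows; each row is the pose to reach, as a shift and turn from the pose commanded when the call began; what a row does not reach only later rows make up. A row lasts 1/8 s, in which the tool goes at most 62.5 mm and 10.7 degrees, less where a joint would pass 70% of its speed; a pose out of reach is approached as far as the arm can. A call with a gripper value outside its range is refused whole. "fingers" is the closure, from 0 (fully open) to 1 (shut), set as the call begins (left out, the last holds). The fingers move at their own pace and stop on an object; "force" is the grip in N (left out, the last holds). Time passes only in rows, so rows that repeat a pose let the fingers close. It gives the time, the measured TCP pose, the force, the opening and the grip force at its end, in the units of the state.
- robot.observe(): the state, without advancing time (a new reading comes with each control period).
- viewer.read_camera(name): name is "scene" or "top" or "wrist"; returns (picture, depth): 480x640x3 uint8, blue, green, red; 480x640 float32, m along the optical axis (not along the pixel's ray), 0 where there is no reading.
- viewer.camera_params(name): a dict with "fx", "fy", "cx", "cy" (pixels), "k1" (the pictures are not rectified: a ray, as slopes to the right and down, at radius r is drawn at 1 + k1 r^2 times it, then the intrinsics apply), "R" (3x3) and "t" (3): a world point X has camera coordinates R X + t. Camera axes: x right, y down, z forward; pixel columns grow to the right and rows downward; lengths in m; the calibration is good to about 2 mm. A picture is of the moment at which its call begins: read the wrist's pose just before it. camera_params takes no time and is no camera call; for the wrist camera it gives the pose at the moment of the call.
- ticket.close_job(): hands the job in; it is judged then, once.
The state is a dict: "t": time; "joint_pos": joint angles; "joint_vel": joint speeds; "tau": joint torques, N m; "position": TCP position; "ee_rot": TCP orientation; "wrist_force": force on the tool from outside, world axes, zero at the start; "moment": the same for the moment, N m; "gripper_width": opening from 0.0 (shut) to 1.0 (fully open); "gripper_force": force on a finger pad.
Only numpy, scipy, OpenCV 4.12 (cv2) and the standard library are available. Lean on these libraries where they do the work, as an engineer would, in place of code of your own. Each camera call takes 0.05 s, during which the arm holds its last target. There are 200 camera calls.

## Task

Start the phone test: with the fingertips, push the black-faced phone along the jig's rails until it is fully home against the blue dock block. Only then press both green start keys fully down together, one fingertip on each, hold them down for at least three seconds, and let them up again. Do not lift the phone, do not press the red stop button, and leave the other things on the bench alone.

Things in the scene. Friction and masses are not known exactly. Their poses are not given: they have to be found in the camera images.
- jig: fixed phone test jig; origin at the underside centre, +x points along the rails to the dock, z up. Aluminium bed 240 (x) x 115 (y) x 10 mm. Two black rails, top 18 mm above the worktop, lie along x from x = -113 to +102 mm, with 79 mm free between them (y = -39.5 to +39.5 mm). Blue dock block across the far end: its face to the phone is at x = +102 mm, its top at 36 mm; a thin brass tongue, 4 mm long and for looks only, enters the phone's end
- phone: loose black phone, 148 (x) x 73 (y) x 8 mm, about 0.18 kg, lying face up on the bed between the rails, top 18 mm above the worktop (level with the rails). Origin at the centre of its underside, x along its length, parallel to the jig's x to within 0.03 rad. It starts 30 to 65 mm short of the dock and slides easily; fully home its far end touches the dock block, so that its origin is at x = +28 mm in the jig's frame
- key_box: fixed grey box, 75 (x) x 134 (y) x 36 mm, origin at the underside centre, with two round green keys on top, at y = +32 and -32 mm in its frame, x = 0: 64 mm apart centre to centre, each cap 24 mm in diameter. Cap tops 58 mm above the worktop when up, 52 mm when fully down; each stands in a black collar 40 mm in diameter, top at 48 mm
- key_left_top (a point): centre of the top of the green key at the box's +y end, moves with the key
- key_right_top (a point): centre of the top of the green key at the box's -y end, moves with the key
- key_left (a joint): how far the +y green key is pressed, in m: 0 = up, 0.006 = fully down against its stop. Vertical spring travel; about 1.2 N to start it, 4 N fully down, springs up when let go
- key_right (a joint): how far the -y green key is pressed, in m: 0 = up, 0.006 = fully down against its stop. Vertical spring travel; about 1.2 N to start it, 4 N fully down, springs up when let go
- stop_box: fixed yellow box, 75 x 75 x 36 mm, origin at the underside centre, with one red round button (32 mm cap, top at 58 mm). It and the grey box stand one on each side of the jig; which is where varies
- stop (a joint): how far the red stop button is pressed, in m, 0 = up; not to be pressed
- side_cutters: orange-handled side cutters, 40 x 122 x 10 mm, lying at the back left; leave alone. Loose; origin at the centre of its underside
- solder_reel: reel of solder with orange flanges, diameter 60, height 28 mm, behind the work; leave alone. Loose; origin at the centre of its underside
- blue_pot: blue lidded pot, diameter 63, height 58 mm, behind the work; leave alone. Loose; origin at the centre of its underside
- ipa_bottle: white bottle with red cap, diameter 46, height 100 mm, at the far right; leave alone. Loose; origin at the centre of its underside
- kapton_roll: small flat roll of amber tape, diameter 61, height 12 mm, at the front left; leave alone. Loose; origin at the centre of its underside
- blue_phone: another phone, light blue back up, 148 x 73 x 11 mm, flat on the worktop at the front right, not in the jig; leave alone. Loose; origin at the centre of its underside
Mind the look-alikes: they are no part of the job. Several things have the shape of the phone; the one meant has the colours described above.

How it is judged:
By the outcome, as a careful person would: the job done as asked, in the order asked, and still so for the second after the job is handed in, with the robot touching nothing.
It also fails if it takes over 58 s, if anything falls off the work surface, if the arm or the gripper's body presses on something with over 40 N, if the wrist force passes 120 N, or if a joint passes its speed limit or range.

## Working session

There is one attempt and no reset: what is moved stays moved. The work goes in short steps, Python scripts to look and compute and a tool call to move; the robot and the scene stay as the last step left them, time stands still between calls to the robot, and variables do not carry over. Pictures are saved under pics/ and viewed, at most 10 in all, crops included, and the job is handed in when it is done.

Besides the shell and the picture viewer there is one more tool, called after "Request:" as name(argument=value, ...) on one line, values as JSON. apply_moves: Moves the arm, as the interface text tells. Its arguments: {"type":"object","properties":{"increments":{"type":"array","items":{"type":"number"}},"fingers":{"type":"number"},"force":{"type":"number"}},"required":["increments"]}

```bash
mkdir -p pics
cat > h.py <<'E'
import numpy as np, cv2
from workcell import robot, viewer, ticket
def grab(n):
    p=viewer.camera_params(n); im,d=viewer.read_camera(n); return im,d,p
def cloud(d,p):
    K=np.array([[p['fx'],0,p['cx']],[0,p['fy'],p['cy']],[0,0,1.]])
    v,u=np.mgrid[0:480,0:640]
    s=cv2.undistortPoints(np.stack([u,v],-1).reshape(-1,1,2).astype(float),K,np.array([p['k1'],0,0,0.])).reshape(480,640,2)
    c=np.dstack([s*d[...,None],d])
    return (c-np.array(p['t']))@np.array(p['R'])   # R^T (c-t)
E
python3 - <<'E'
from h import *
s=robot.observe(); print(s)
for n in ('top','scene'):
    im,d,p=grab(n); cv2.imwrite(f'pics/{n}0.png',im); np.savez(f'{n}0.npz',im=im,w=cloud(d,p),d=d)
E
```

```text
{'t': 0.0, 'joint_pos': array([ 1.24939224e+00,  3.00491676e-01,  1.52158437e+00, -6.73940870e-06,
        1.32068003e+00, -6.66263416e-02]), 'joint_vel': array([-0.00053197, -0.00069484, -0.0006564 , -0.00113453, -0.0012273 ,
       -0.00070113]), 'tau': array([-5.91348726e-04, -5.31809950e+01, -3.52727580e+01,  7.08236382e-02,
        2.43831240e-02, -1.15288944e-04]), 'position': array([0.13862504, 0.53221422, 0.40407351]), 'ee_rot': array([-3.99092063e-01, -3.11592003e+00,  1.79505723e-03]), 'wrist_force': array([-0.60627666, -0.31438691, -0.68127495]), 'moment': array([ 0.04158713,  0.02556202, -0.06483856]), 'gripper_force': 0.0, 'gripper_width': 0.9962752748328784}
```

View pics/top0.png

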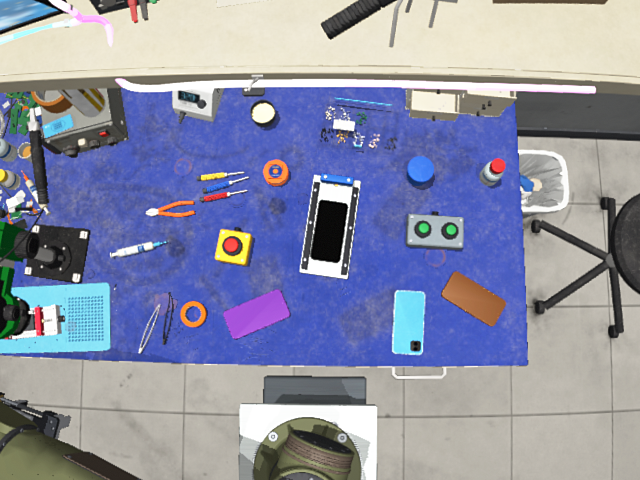

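View pics/scene0.png

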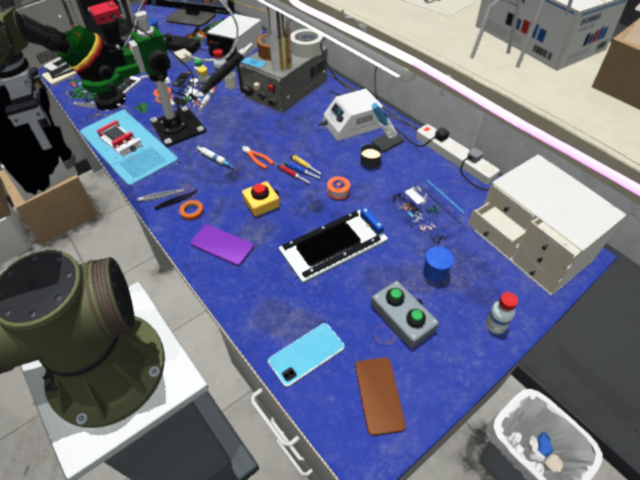

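The top view shows the jig with the black phone at about (328,231), the blue dock at (337,180), the grey key box with green keys at (423,229) and (451,229), and the red stop at (232,245). Next I'll measure these.

Run:
```python
from h import *
z=np.load('top0.npz'); im=z['im'];w=z['w'];hsv=cv2.cvtColor(im,cv2.COLOR_BGR2HSV)
H,S,V=[hsv[...,i].astype(int) for i in range(3)]
def comp(m,roi,name,k=3):
    r=np.zeros_like(m);u0,v0,u1,v1=roi;r[v0:v1,u0:u1]=m[v0:v1,u0:u1]
    n,l,st,c=cv2.connectedComponentsWithStats(r.astype(np.uint8))
    for i in sorted(range(1,n),key=lambda i:-st[i,4])[:k]:
        if st[i,4]<15: continue
        P=w[l==i]; x=np.median(P,0); 
        rect=cv2.minAreaRect((P[:,:2]*1000).astype(np.float32))
        print(name,st[i,4],c[i].round(1),'med',x.round(4),'mean',P.mean(0).round(4),'rect',np.round(rect[0],1),np.round(rect[1],1),round(rect[2],2))
comp((H>50)&(H<80)&(S>120),(400,205,470,255),'green',2)
gray=im.max(2)
comp((gray<25),(300,170,365,285),'phone',3)
comp((S<40)&(V>200),(290,165,370,285),'bed',2)
P=w[170:285,290:370].reshape(-1,3); Q=P[(P[:,2]>.006)&(P[:,2]<.03)]; r=cv2.minAreaRect((Q[:,:2]*1000).astype(np.float32));print('jig by height',r)
Q=P[P[:,2]>.028]; print('dock',len(Q),cv2.minAreaRect((Q[:,:2]*1000).astype(np.float32)),Q.mean(0))
P=w[200:260,395:475].reshape(-1,3);Q=P[(P[:,2]>.03)&(P[:,2]<.042)];print('keybox',cv2.minAreaRect((Q[:,:2]*1000).astype(np.float32)))
print('worktop z',np.median(w[300:340,100:140,2]), np.median(w[150:170,400:405,2]))
cv2.imwrite('pics/crop0.png',cv2.resize(im[165:285,290:480],None,fx=4,fy=4,interpolation=cv2.INTER_CUBIC))
```

```text
green 92 [423.3 227.7] med [ 0.5567 -0.262   0.0573] mean [ 0.5575 -0.2625  0.0559] rect [ 558.4 -263.4] [24.6 23.4] 0.91
green 89 [450.5 229.4] med [ 0.5534 -0.3258  0.0578] mean [ 0.548  -0.3196  0.0857] rect [ 431.3 -194.7] [ 23.  386.7] 42.99
phone 1634 [329.  230.9] med [ 0.5551 -0.0448  0.0186] mean [ 0.5543 -0.0447  0.0251] rect [469.6 -33.3] [ 67.  317.3] 82.39
bed 1247 [329.6 229.3] med [ 0.5672 -0.0477  0.0102] mean [ 0.5605 -0.0463  0.0167] rect [502.7 -34.3] [112.4 388.2] 87.37
bed 41 [356.8 183.9] med [ 0.6739 -0.1118  0.0098] mean [ 0.6733 -0.1113  0.0096] rect [ 671.5 -110.7] [14.7 21.1] 81.93
jig by height ((570.617431640625, -45.674400329589844), (276.1597900390625, 188.88697814941406), 1.1249159574508667)
dock 289 ((502.0649719238281, -34.895233154296875), (78.86473083496094, 380.77703857421875), 81.40669250488281) [ 0.63968326 -0.05981791  0.17143314]
keybox ((555.9423828125, -294.56903076171875), (133.55587768554688, 78.96212768554688), 87.15911102294922)
worktop z 0.0013128595277522314 -0.00043860762810055256
```

View pics/crop0.png

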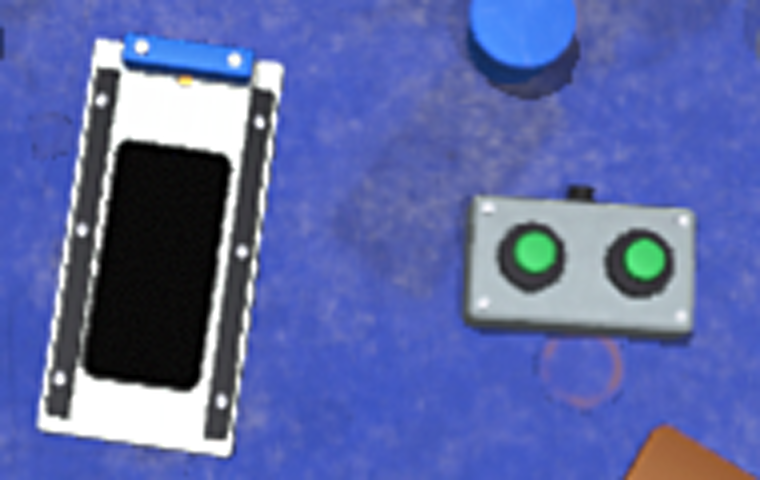

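The crop shows the phone about 17 px from the dock along rails tilted slightly clockwise, and both keys in black collars. The depth has outliers, so I'll intersect rays with the known heights instead.

```bash
cat >> h.py <<'E'
def onplane(uv,p,z):
    K=np.array([[p['fx'],0,p['cx']],[0,p['fy'],p['cy']],[0,0,1.]])
    s=cv2.undistortPoints(np.asarray(uv,float).reshape(-1,1,2),K,np.array([p['k1'],0,0,0.])).reshape(-1,2)
    R=np.array(p['R']);r=np.c_[s,np.ones(len(s))]@R; o=-R.T@np.array(p['t'])
    return o+r*((z-o[2])/r[:,2])[:,None]
def blob(m,roi):
    u0,v0,u1,v1=roi;r=np.zeros(m.shape,np.uint8);r[v0:v1,u0:u1]=m[v0:v1,u0:u1]
    n,l,st,c=cv2.connectedComponentsWithStats(r); o=sorted(range(1,n),key=lambda i:-st[i,4])
    return [l==i for i in o]
def rect(mask,p,z):
    # minAreaRect of outline, centre/size/axis in world
    big=cv2.resize(mask.astype(np.float32),None,fx=4,fy=4,interpolation=cv2.INTER_LINEAR)
    c=max(cv2.findContours((big>.5).astype(np.uint8),cv2.RETR_EXTERNAL,cv2.CHAIN_APPROX_NONE)[0],key=len).reshape(-1,2)
    P=onplane((c+.5)/4-.5,p,z)[:,:2]
    return cv2.minAreaRect((P*1000).astype(np.float32))
E
python3 - <<'E'
from h import *
z=np.load('top0.npz'); im=z['im'];w=z['w'];hsv=cv2.cvtColor(im,cv2.COLOR_BGR2HSV)
p=viewer.camera_params('top'); print('cam',-np.array(p['R']).T@p['t'])
H,S,V=[hsv[...,i].astype(int) for i in range(3)]
for b in blob((H>50)&(H<80)&(S>120),(400,205,470,255))[:2]:
    v,u=np.nonzero(b);print('green',onplane([[u.mean(),v.mean()]],p,.058).round(4),rect(b,p,.058))
print('phone',rect(blob(im.max(2)<22,(300,190,365,285))[0],p,.018))
print('blue dock',rect(blob((H>98)&(H<112)&(S>150)&(V>140),(310,168,362,190))[0],p,.036))
wl=(S<40)&(V>200)
jm=cv2.morphologyEx((~((H>105)&(S>100)))[165:285,290:370].astype(np.uint8),cv2.MORPH_OPEN,np.ones((3,3)))
full=np.zeros(im.shape[:2],bool);full[165:285,290:370]=jm
b=blob(full,(290,165,370,285))[0];print('jig',rect(b,p,.01))
full[:]=0;full[205:252,400:470]=(S<90)[205:252,400:470];print('keybox',rect(blob(full,(400,205,470,252))[0],p,.036))
# crop px -> rails: from crop (x/4+290,y/4+165)
pts=np.array([[97,72],[118,72],[48,415],[70,415],[252,90],[274,92],[206,436],[228,438]])/4+[290,165]-.4
print('rails',onplane(pts,p,.018)[:,:2].round(4).tolist())
pts=np.array([[124,70],[250,80],[185,82]])/4+[290,165]-.4
print('dockface',onplane(pts,p,.03)[:,:2].round(4).tolist())
E
```

```text
cam [ 0.30792179 -0.0454371   1.34437298]
green [[ 0.5571 -0.2622  0.058 ]] ((556.4746704101562, -261.5771789550781), (24.985891342163086, 25.415924072265625), 88.65531921386719)
green [[ 0.5535 -0.3257  0.058 ]] ((554.505615234375, -325.69732666015625), (22.85234832763672, 25.5830020904541), 88.36113739013672)
phone ((556.4352416992188, -44.906951904296875), (68.23441314697266, 143.11549377441406), 81.71562194824219)
blue dock ((679.2755126953125, -62.26150894165039), (78.95503234863281, 19.039100646972656), 82.30105590820312)
jig ((569.52734375, -46.60095977783203), (120.87874603271484, 245.17042541503906), 82.47567749023438)
keybox ((553.283203125, -292.34161376953125), (137.3680419921875, 94.43558502197266), 88.04520416259766)
rails [[0.6735, -0.0075], [0.6735, -0.0201], [0.4656, 0.0188], [0.4657, 0.0059], [0.6629, -0.1008], [0.6617, -0.114], [0.454, -0.0738], [0.4529, -0.0867]]
dockface [[0.6715, -0.0239], [0.6658, -0.0991], [0.6643, -0.0603]]
```

Request:
apply_moves(increments=[0.03,-0.05,0,1,0.06,-0.1,0,2,0.09,-0.15,0,3,0.12,-0.2,0,4,0.15,-0.25,0,5,0.18,-0.3,0,6,0.21,-0.35,-0.01,7,0.24,-0.4,-0.02,7,0.27,-0.46,-0.03,7,0.3,-0.52,-0.04,7,0.322,-0.564,-0.04,7,0.322,-0.564,-0.04,7], fingers=0.68, force=20)

```text
t: 1.6
position: [0.4614, -0.0346, 0.3639]
ee_rot: [-0.215, -3.133, 0.0]
wrist_force: [-0.0, 0.2, 0.3]
gripper_width: 0.324
gripper_force: 0.0
```

Run:
```python
from h import *
s=robot.observe(); print(s['t'],s['position'],s['ee_rot'],s['gripper_width'],s['wrist_force'])
im,d,p=grab('wrist'); cv2.imwrite('pics/w1.png',im); w=cloud(d,p); np.savez('w1.npz',im=im,w=w)
print(-np.array(p['R']).T@p['t'])
```

```text
1.6 [ 0.46144082 -0.03461343  0.3639308 ] [-2.14881641e-01 -3.13306421e+00  2.54376752e-04] 0.32355567240659 [-0.03033497  0.21718407  0.26856634]
[ 0.38019495 -0.02400628  0.34424478]
```

View pics/w1.png

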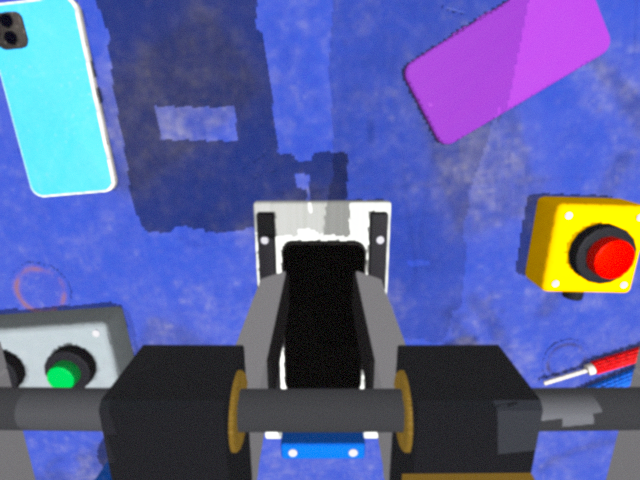

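The wrist view shows the phone's near edge at row 241 (columns 283–365), the rails at columns 258–275 and 370–388, and the bed end at row 202. I'll use it to refine the estimate.

Run:
```python
from h import *
p=viewer.camera_params('wrist')
f=lambda q,z:onplane(q,p,z)[:,:2].round(4).tolist()
print('phone near edge',f([[292,241],[324,241],[356,241]],.018))
print('phone corners sides',f([[283,260],[365,260]],.018))
print('bed end',f([[254,202],[390,202]],.010))
print('rail inner',f([[274.5,225],[370,225],[275,212],[370,212]],.018))
a=np.radians(-7.6);ax=np.array([np.cos(a),np.sin(a)]);o=np.array([.5695,-.0466])
for q,z in ([324,241],.018),([322,202],.01),([322,212],.018): 
    x=onplane([q],p,z)[0,:2]-o; print(q,'jig x,y',x@ax, x@np.array([-ax[1],ax[0]]))
im=np.load('w1.npz')['im'];hsv=cv2.cvtColor(im,cv2.COLOR_BGR2HSV)
b=blob((hsv[...,0]>50)&(hsv[...,0]<80)&(hsv[...,1]>120),(0,330,130,400))
for m in b[:2]: v,u=np.nonzero(m);print('green',len(u),u.mean(),v.mean(),f([[u.mean(),v.mean()]],.058))
```

```text
phone near edge [[0.477, -0.0594], [0.4806, -0.033], [0.4843, -0.0066]]
phone corners sides [[0.4925, -0.0696], [0.502, -0.001]]
bed end [[0.4415, -0.0864], [0.457, 0.0256]]
rail inner [[0.4614, -0.0716], [0.4721, 0.0064], [0.4506, -0.0693], [0.4612, 0.0075]]
[324, 241] jig x,y -0.08990695967949577 0.001698679747315751
[322, 202] jig x,y -0.12135317323215847 0.00016994068047454942
[322, 212] jig x,y -0.11470693142867061 0.00011070767822986445
green 760 63.35526315789474 374.38157894736844 [[0.552, -0.2572]]
```

Request:
apply_moves(increments=[0,0,-0.05,0,0,0,-0.1,0,0,0,-0.13,0,0,0,-0.145,0,0,0,-0.15,0,0,0,-0.15,0,0,0,-0.15,0])

```text
t: 2.52
position: [0.4609, -0.0317, 0.2156]
ee_rot: [0.208, 3.133, -0.0]
wrist_force: [-0.3, -1.0, -1.1]
gripper_width: 0.32
gripper_force: 0.0
```

Run:
```python
from h import *
s=robot.observe(); print(s['t'],s['position'],s['ee_rot'],s['gripper_width'],s['wrist_force'])
```

```text
2.525 [ 0.46085579 -0.03172301  0.2155788 ] [ 2.07947392e-01  3.13308265e+00 -2.03325437e-04] 0.3203216585245445 [-0.33603459 -1.04570394 -1.07821167]
```

Request:
apply_moves(increments=[0.004,-0.0005,-0.002,0,0.008,-0.001,-0.002,0,0.012,-0.0016,-0.002,0,0.016,-0.0021,-0.002,0,0.02,-0.0027,-0.002,0,0.024,-0.0032,-0.002,0,0.028,-0.0037,-0.002,0,0.032,-0.0043,-0.002,0,0.036,-0.0048,-0.002,0,0.04,-0.0053,-0.002,0,0.044,-0.0059,-0.002,0,0.046,-0.0061,-0.002,0])

```text
t: 4.03
position: [0.5069, -0.0379, 0.2126]
ee_rot: [0.208, 3.135, -0.0]
wrist_force: [-3.4, 0.2, 0.5]
gripper_width: 0.319
gripper_force: 1.1
```

Request:
apply_moves(increments=[0.001,-0.0001,0,0,0.002,-0.0003,0,0,0.003,-0.0004,0,0,0.004,-0.0005,0,0,0.004,-0.0005,0,0])

```text
t: 4.65
position: [0.5107, -0.0384, 0.2127]
ee_rot: [0.208, 3.134, -0.0]
wrist_force: [-0.7, -0.1, -0.9]
gripper_width: 0.318
gripper_force: 0.2
```

Run:
```python
from h import *
im,d,p=grab('top'); s=robot.observe(); print(s['t'],s['position'],s['wrist_force'])
c=cv2.resize(im[165:285,290:390],None,fx=5,fy=5,interpolation=cv2.INTER_CUBIC)
im2,d,p=grab('scene'); c2=cv2.resize(im2[195:290,270:400],None,fx=5,fy=5,interpolation=cv2.INTER_CUBIC)[:475]
cv2.imwrite('pics/push1.png',cv2.resize(np.hstack([c[:475],c2[:,:]]),(790,330)))
```

```text
4.7 [ 0.51071209 -0.03837149  0.21270521] [-0.4852437   0.10737322  0.66506141]
```

View pics/push1.png

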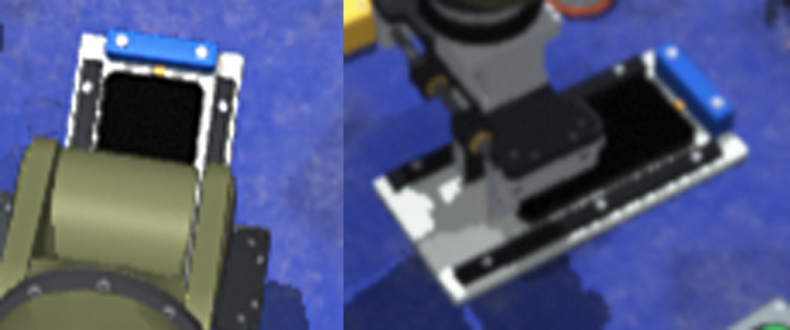

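The phone moves straight between the rails, with a gap of about 4–6 mm still left at the brass tongue. I'll continue slowly until the dock pushes back.

Request:
apply_moves(increments=[0.001,-0.0001,0,0,0.002,-0.0003,0,0,0.003,-0.0004,0,0,0.004,-0.0005,0,0,0.004,-0.0005,0,0])

```text
t: 5.38
position: [0.5147, -0.0389, 0.2127]
ee_rot: [0.208, 3.134, -0.0]
wrist_force: [-2.3, 0.4, 1.7]
gripper_width: 0.32
gripper_force: 0.9
```

Request:
apply_moves(increments=[0.0005,-0.0001,0,0,0.001,-0.0001,0,0,0.0015,-0.0002,0,0,0.002,-0.0003,0,0])

```text
t: 5.88
position: [0.5164, -0.0391, 0.2126]
ee_rot: [-0.208, -3.133, -0.0]
wrist_force: [-8.9, 0.7, 7.2]
gripper_width: 0.321
gripper_force: 4.2
```

Request:
apply_moves(increments=[0.0005,-0.0001,0,0,0.001,-0.0001,0,0,0.001,-0.0001,0,0])

```text
t: 6.25
position: [0.517, -0.0392, 0.2125]
ee_rot: [-0.208, -3.131, -0.0]
wrist_force: [-12.6, 2.1, 9.7]
gripper_width: 0.323
gripper_force: 6.6
```

Run:
```python
from h import *
im,d,p=grab('top'); s=robot.observe(); print(s['t'],s['position'],s['wrist_force'])
c=cv2.resize(im[165:285,290:390],None,fx=5,fy=5,interpolation=cv2.INTER_CUBIC)
im2,d,p=grab('scene'); c2=cv2.resize(im2[195:290,270:400],None,fx=5,fy=5,interpolation=cv2.INTER_CUBIC)[:475]
cv2.imwrite('pics/push2.png',cv2.resize(np.hstack([c[:475],c2[:,:]]),(790,330)))
```

```text
6.3 [ 0.51695523 -0.0391473   0.21248454] [-14.17730893   1.65749888   9.70020093]
```

View pics/push2.png

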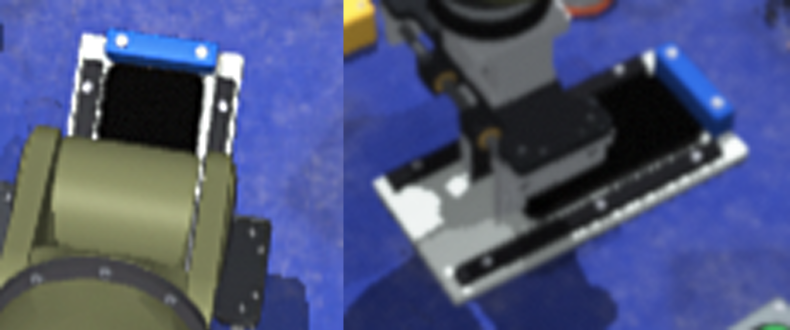

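The phone is now home: there is no gap at the dock and the force rises without further motion. I'll back off along the rails, then lift and go look at the keys.

Request:
apply_moves(increments=[-0.002,0.0003,0,0,-0.008,0.001,0,0,-0.018,0.0024,0,0,-0.02,0.0027,0.03,0,-0.02,0.0027,0.08,0,-0.03,-0.02,0.13,1,-0.05,-0.07,0.15,2,-0.06,-0.12,0.15,3,-0.07,-0.17,0.15,4,-0.08,-0.22,0.15,4.5,-0.0875,-0.255,0.15,4.5,-0.0875,-0.255,0.15,4.5], fingers=0.45)

```text
t: 7.85
position: [0.4292, -0.2957, 0.3624]
ee_rot: [-0.089, -3.14, 0.0]
wrist_force: [-0.2, 0.1, -1.3]
gripper_width: 0.549
gripper_force: 0.0
```

Request:
apply_moves(increments=[0,0,0,0,0,0,0,0])

```text
t: 8.1
position: [0.4303, -0.2933, 0.3627]
ee_rot: [0.083, 3.14, -0.0]
wrist_force: [0.1, 0.6, -0.6]
gripper_width: 0.55
gripper_force: 0.0
```

Run:
```python
from h import *
s=robot.observe();print(s['t'],s['position'],s['ee_rot'],s['gripper_width'],s['wrist_force'])
im,d,p=grab('wrist'); hsv=cv2.cvtColor(im,cv2.COLOR_BGR2HSV)
for m in blob((hsv[...,0]>50)&(hsv[...,0]<80)&(hsv[...,1]>120),(0,0,640,480))[:2]:
    v,u=np.nonzero(m);print('green',len(u),u.mean(),v.mean(),rect(m,p,.058))
t,_,pt=grab('top'); print('phone',rect(blob(t.max(2)<22,(300,180,365,285))[0],pt,.018))
cv2.imwrite('pics/keys.png',np.hstack([cv2.resize(im,(480,360)),cv2.resize(t[170:290,290:390],(300,360),interpolation=cv2.INTER_CUBIC)]))
```

```text
8.1 [ 0.43034218 -0.29329289  0.36272407] [ 8.30397727e-02  3.14038395e+00 -8.97368128e-06] 0.5500758653259041 [ 0.10740748  0.59372346 -0.60076592]
green 754 286.420424403183 375.04907161803715 ((548.6700439453125, -327.4064636230469), (24.087846755981445, 27.953134536743164), 86.131103515625)
green 748 364.25401069518716 375.31417112299465 ((552.2008666992188, -265.00634765625), (24.749223709106445, 28.178722381591797), 89.26239776611328)
phone ((597.9864501953125, -49.82591247558594), (68.57038116455078, 144.4808807373047), 82.28042602539062)
```

View pics/keys.png

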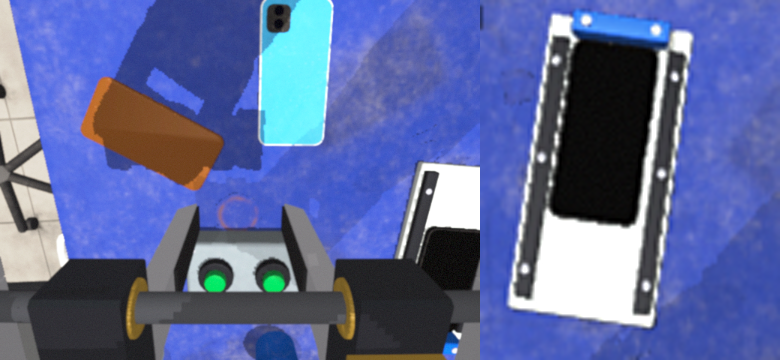

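The phone is fully home: it moved 42 mm and now sits at jig x ≈ +28 mm. Both keys are visible at about (286,375) and (364,375) in the full wrist image. Next I'll go above them.

Request:
apply_moves(increments=[0.04,-0.001,0,0,0.08,-0.001,-0.01,0,0.115,-0.002,-0.04,0,0.1245,-0.002,-0.07,0,0.1245,-0.002,-0.09,0,0.1245,-0.002,-0.094,0,0.1245,-0.002,-0.094,0,0.1245,-0.002,-0.094,0])

```text
t: 9.2
position: [0.5546, -0.2965, 0.2701]
ee_rot: [0.085, 3.139, -0.002]
wrist_force: [0.3, 0.4, -0.4]
gripper_width: 0.548
gripper_force: 0.0
```

Run:
```python
from h import *
s=robot.observe();print(s['t'],s['position'],s['ee_rot'],s['gripper_width'],s['wrist_force'])
im,d,p=grab('wrist'); sc,d,p=grab('scene')
cv2.imwrite('pics/over.png',np.hstack([cv2.resize(im[240:480,160:480],(400,300)),cv2.resize(sc[255:360,340:480],(400,300),interpolation=cv2.INTER_CUBIC)]))
```

```text
9.2 [ 0.55455579 -0.29645009  0.27006628] [ 8.53592811e-02  3.13867459e+00 -1.61124195e-03] 0.5482997507918409 [ 0.3230066   0.38607205 -0.37551502]
```

View pics/over.png

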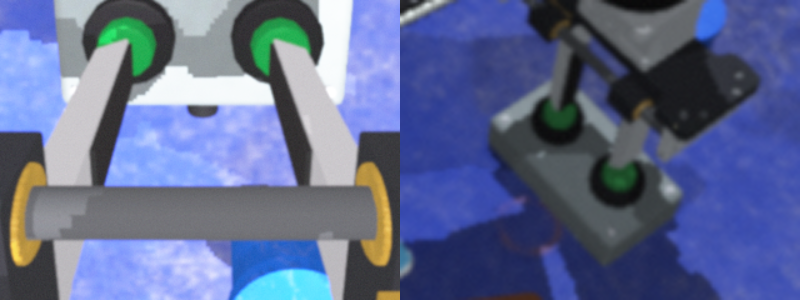

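Both fingertips stand over the green caps, slightly wide of centre. I'll narrow the opening a little and descend slowly.

Request:
apply_moves(increments=[0,0.001,0,0,0,0.001,-0.003,0,0,0.001,-0.006,0,0,0.001,-0.009,0,0,0.001,-0.011,0,0,0.001,-0.013,0,0,0.001,-0.0145,0,0,0.001,-0.016,0,0,0.001,-0.017,0,0,0.001,-0.018,0,0,0.001,-0.019,0,0,0.001,-0.019,0], fingers=0.48)

```text
t: 10.8
position: [0.5546, -0.2952, 0.2513]
ee_rot: [0.085, 3.14, -0.001]
wrist_force: [-8.7, 4.6, 17.9]
gripper_width: 0.521
gripper_force: 9.2
```

Run:
```python
from h import *
s=robot.observe();print(s['t'],s['position'],s['gripper_width'],s['wrist_force'],s['moment'])
```

```text
10.8 [ 0.55464046 -0.29522537  0.25131548] 0.5214631653330222 [-8.71627726  4.6182775  17.85084157] [ 1.03948932  1.70469622 -0.00433518]
```

Request:
apply_moves(increments=[0,0,-0.0006,0,0,0,-0.0006,0,0,0,-0.0006,0,0,0,-0.0006,0,0,0,-0.0006,0,0,0,-0.0006,0,0,0,-0.0006,0,0,0,-0.0006,0,0,0,-0.0006,0,0,0,-0.0006,0,0,0,-0.0006,0,0,0,-0.0006,0])

```text
t: 12.3
position: [0.5546, -0.2952, 0.2512]
ee_rot: [0.085, 3.14, -0.001]
wrist_force: [-12.2, 7.5, 23.1]
gripper_width: 0.521
gripper_force: 11.6
```

Run:
```python
from h import *
s=robot.observe();print(s['t'],s['position'],s['gripper_width'],s['wrist_force'],s['moment'])
im,d,p=grab('wrist'); sc,d,p=grab('scene')
cv2.imwrite('pics/press.png',np.hstack([cv2.resize(im[240:480,160:480],(400,300)),cv2.resize(sc[255:360,340:480],(400,300),interpolation=cv2.INTER_CUBIC)]))
```

```text
12.3 [ 0.55463911 -0.29523089  0.25123131] 0.5213207464486914 [-12.15129121   7.45131125  23.12622781] [1.27621163 2.13183048 0.006134  ]
```

View pics/press.png

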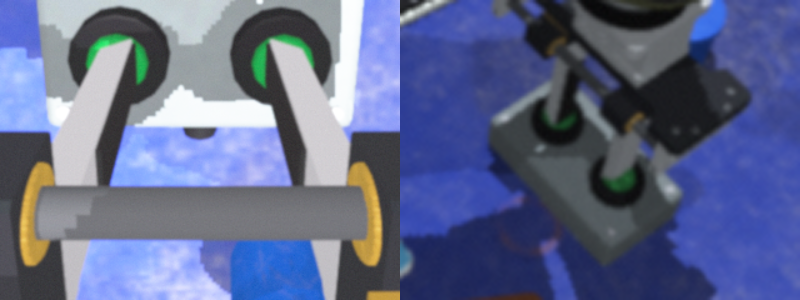

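Both caps are sunk under the fingertips. The tip height stays at 52 mm while the force rises, so they are at their stops. I'll hold, then release.

Request:
apply_moves(increments=[0,0,0,0,0,0,0,0,0,0,0,0,0,0,0,0,0,0,0,0,0,0,0,0,0,0,0,0,0,0,0,0,0,0,0,0,0,0,0,0,0,0,0,0,0,0,0,0])

```text
t: 13.9
position: [0.5546, -0.2952, 0.2512]
ee_rot: [0.085, 3.14, -0.001]
wrist_force: [-10.6, 6.1, 22.7]
gripper_width: 0.523
gripper_force: 11.6
```

Request:
apply_moves(increments=[0,0,0,0,0,0,0,0,0,0,0,0,0,0,0,0,0,0,0,0,0,0,0,0,0,0,0,0,0,0,0,0,0,0,0,0,0,0,0,0,0,0,0,0,0,0,0,0])

```text
t: 15.4
position: [0.5546, -0.2952, 0.2512]
ee_rot: [0.085, 3.14, -0.001]
wrist_force: [-10.4, 7.0, 23.4]
gripper_width: 0.521
gripper_force: 11.6
```

Request:
apply_moves(increments=[0,0,0.004,0,0,0,0.01,0,0,0,0.03,0,0,0,0.06,0,0,0,0.1,0,-0.05,0,0.12,0,-0.1,0,0.12,0,-0.13,0,0.12,0,-0.13,0,0.12,0,-0.13,0,0.12,0])

```text
t: 16.65
position: [0.4252, -0.2953, 0.3698]
ee_rot: [0.085, 3.139, -0.001]
wrist_force: [-0.2, -0.1, -0.3]
gripper_width: 0.522
gripper_force: 0.0
```

Run:
```python
from h import *
s=robot.observe();print(s['t'],s['position'],s['wrist_force'])
t,d,pt=grab('top'); w=cloud(d,pt)
print('phone',rect(blob(t.max(2)<22,(300,180,365,285))[0],pt,.018))
hsv=cv2.cvtColor(t,cv2.COLOR_BGR2HSV)
for m in blob((hsv[...,0]>50)&(hsv[...,0]<80)&(hsv[...,1]>120),(400,205,470,255))[:2]: print('green z',m.sum(),np.median(w[m],0))
cv2.imwrite('pics/end.png',t)
```

```text
16.65 [ 0.4251664  -0.29532498  0.36978487] [-0.18072608 -0.09980048 -0.34913221]
phone ((597.9864501953125, -49.82591247558594), (68.57038116455078, 144.4808807373047), 82.28042602539062)
green z 93 [ 0.55701518 -0.2623461   0.05654622]
green z 88 [ 0.55314412 -0.32576134  0.05741438]
```

View pics/end.png

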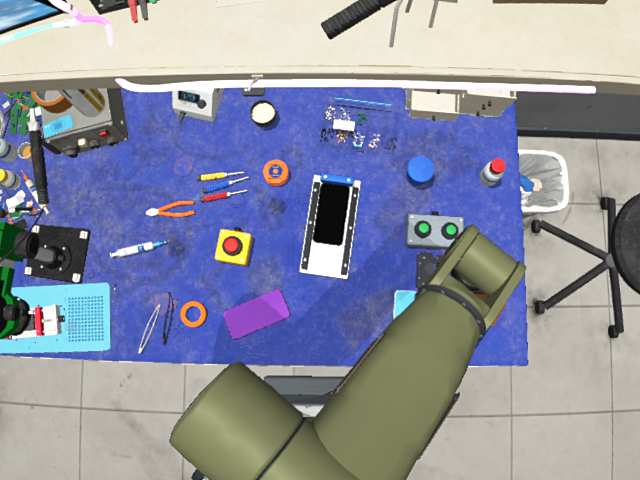

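The phone sits against the dock at (333,210), both keys are back up at (423,229) and (451,229), and everything else is where it was. I'll hand the job in.

```bash
python3 -c "
from workcell import ticket
print(ticket.close_job())"
```

```text
the job is handed in; nothing more can be done
None
```

The job is handed in at about 17 s on the robot's clock: the phone was pushed fully home first, then both green keys were held fully down together for over 4 s and released, the stop button wasn't pressed and, as far as the last top view shows, nothing else moved.

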